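Move the ice bucket from its drip stand to the buffet riser

ROBOT

A 6-joint arm with a two-finger parallel gripper is mounted at the origin on the work surface. World frame = base frame: x ahead of the robot, y to its left, z up, the work surface at z = 0. Lengths are in mm, angles in rad, forces in N, time in s.
With the tool pointing down it reaches from about 300 to 950 mm from the base axis. Payload 3.1 kg.
Tool frame: the origin (TCP) lies between the finger pads; the fingertips stand 8 mm ahead of it and the grasp point (between the pads) lies 11 mm behind it; z points along the fingers, y is the line along which they close (so a half turn about z gives the same grasp; the last joint's range is limited). The gripper opens to 85 mm and grips with 20 to 120 N. Pads are 22 mm wide; open, the fingers measure 114 mm over their backs; the gripper's body (76 mm by 85 mm) begins 54 mm behind the grasp point. The pads swing forward as they close: fully open they stand 13 mm farther back than shut.
Start: joints at [1.222, 0.308, 1.634, -0, 1.2, -0.07], TCP at [172.027, 600.865, 201.172] pointing down, gripper open.
Joint ranges: [-3.06, 3.06], [-0.79, 1.96], [0.05, 2.63], [-1.19, 4.34], [0.05, 2.64], [-2.94, 2.94]. Speed limits (rad/s): [2.79, 2.79, 3.14, 3.14, 3.14, 3.14].

INTERFACE

Orientations are given as a 3x3 rotation matrix whose columns are the frame's x, y, z axes.
In Python, from bench import arm gives the robot as it stands. The module is installed in compiled form; this text tells all that it offers.
- The arm moves only by the tool carry_out, never from a script. Its arguments are lists of equal length, an entry for each row: "translation": the shift along the tool's x, y, z each as a share of 20 cm, from -1 to 1, a list of three; "rotation": the turn, a rotation vector about the tool's x, y, z each as a share of 120 degrees, from -1 to 1, a list of three. A call has 1 to 8 rows; each row is the pose to reach, as a shift and turn from the pose commanded when the call began, along the tool's axes at that moment; what a row does not reach only later rows make up. A row lasts 1/12 s, in which the tool goes at most 41.7 mm and 7.16 degrees, less where a joint would pass 70% of its speed; a pose out of reach is approached as far as the arm can. A call with a number of a shift or a turn outside -1 to 1 is refused whole. A call with a gripper value outside its range is refused whole. "gripper" is the opening, from 0 (shut) to 1 (fully open), set as the call begins (left out, the last holds). The fingers move at their own pace and stop on an object; "newtons" is the grip in N (left out, the last holds). Time passes only in rows, so rows that repeat a pose let the fingers close. It gives the time, the measured TCP pose, the force, the opening and the grip force at its end, in the units of the state.
- arm.get_state(): the state, without advancing time (a new reading comes with each control period).
- arm.camera(name): name is "scene" or "top" or "wrist"; returns a dict with "color" (480x640x3 uint8, red, green, blue), "K" (3x3 intrinsics, pixels), "R" (3x3) and "t" (3): a world point X has camera coordinates R X + t. Camera axes: x right, y down, z forward; pixel columns grow to the right and rows downward; lengths in mm; the calibration is good to about 2 mm. The wrist camera is an equidistant fisheye: a pixel r from the principal point sees the ray r / f radians off the axis. A picture is of the moment at which its call begins. There is no depth.
- arm.hand_in(): hands the job in; it is judged then, once.
Trained networks look in the newest picture that a camera, given by its name, has taken for a name from the list of things; names that differ only in an ending like _2 or _b are one class to them, and where a whole thing is asked for, a point or a joint stands for the part that bears it (a point fixed in the world has none). Each returns a list of dicts, best first, with "score" (0 to 1); they miss things now and then, are a little off and sometimes report something else, mostly with a low value. They report only what shows in the picture. A call takes as long as a camera call. They do not tell look-alikes from the thing itself.
- arm.boxes_of(name, camera): "location" ([column, row] as shares, 0 to 1, of the picture: columns of its width, rows of its height, amid what is visible of it).
- arm.regions_of(name, camera): "region" (480x640 bool, what is visible of it) and "location" ([column, row] as shares, 0 to 1, of the picture: columns of its width, rows of its height, amid what is visible of it).
- arm.place_of(name, camera): "location" ([column, row] as shares, 0 to 1, of the picture: columns of its width, rows of its height: a listed point, or the origin of a listed thing).
The state is a dict: "time": time; "q": joint angles; "joint_vel": joint speeds; "effort": joint torques, N m; "tool_pos": TCP position; "orientation": TCP orientation; "force": force on the tool from outside, world axes, zero at the start; "torque": the same for the moment, N m; "opening": finger opening in mm; "grasp_force": force on a finger pad.
Only numpy, scipy, OpenCV 4.12 (cv2) and the standard library are available. Lean on these libraries where they do the work, as an engineer would, in place of code of your own. Each camera call takes 0.05 s, during which the arm holds its last target. There are 200 camera calls.

TASK

Swing the ice bucket's folded handle upright, lift the bucket off its drip stand by that handle without tipping it, and set it down gently (no drop, no pressing) on the middle of the buffet riser's round plate, then let go. The riser can be clamped at different heights, so feel for the plate as you lower. Leave the mug, the jar and the spoon where they are.

Things in the scene. Friction and masses are not known exactly. Their poses are not given: they have to be found in the camera images.
- bucket: Closed steel ice bucket with a flat-domed lid fixed on it (no knob), 116 mm tall, 104 mm across its foot, 124 mm across the lid; 0.4 to 0.8 kg. Origin: centre of its underside; z up. Its handle lies folded to its own -x side, which roughly faces the robot.
- bail: The bucket's handle: a steel wire U (7 mm wire, arms 144 mm apart) hinged at both sides of the bucket. Origin: on the hinge line in the bucket's axis, 90 mm above its underside; it turns about its y. Folded level, its z points up; upright, its -x points up; it swings from level to 126 degrees, starts 9 to 34 degrees above level, and its stiff hinge stays where it is left.
- bail_grip (a point): Centre of the handle's round wooden grip, 18 mm thick, 90 mm long along the handle's y, 115 mm from the hinge line along the handle's own -x. When level, there are 44 mm free between grip and bucket. Pinched firmly, it does not turn between the fingers: a hand that swings it up without turning along tips the bucket.
- stand: Fixed drip stand of steel, round, 150 mm across. The bucket's seat is 45 mm above the worktop, inside a rim 148 mm across that stands 6 mm above the seat. Origin: centre of its underside, on the worktop.
- riser: Fixed buffet riser: dark round foot 140 mm across and a tube, carrying a flat round steel plate 160 mm across, 8 mm thick, on a telescopic stem. Origin: centre of the foot's underside, on the worktop; the plate is centred above it. The plate's height is not reported: its top is clamped anywhere from 45 to 80 mm above the worktop; set down with less than 35 N.
- mug: White mug, 80 mm across, 90 mm tall, standing loose; leave it alone. Origin: centre of its underside.
- jar: Glass storage jar with a wooden lid, 80 mm across, 110 mm tall, standing loose; leave it alone. Origin: centre of its underside.
- spoon: Wooden spoon, 200 mm long, lying loose along its x; leave it alone. Origin: middle of its underside.
Things that resemble listed ones, but are neither listed nor needed, are in the scene too. There is more than one size of the bucket; the job needs the largest.

How it is judged (in metres and radians):
On the way, in this order (a step that is already met when the one before it is completed fails the run):
1. the handle is swung upright (more than 72 degrees above level) while the bucket still stands on the stand (angle between bail's own z axis and vertical above 1.25 rad and contact force between bucket and stand above 1 N), for 0.1 s.
2. the bucket hangs from its handle in the gripper, 15 mm or more above the stand's seat (contact force between the fingers and bail above 1 N and z of bucket in the frame of stand above 0.06 m and contact force between bucket and stand below 0.1 N and contact force between bucket and riser below 0.1 N), for 0.2 s.
At the end, for the whole second after the job is handed in: The bucket stands upright (within 3.4 degrees) and at rest on the riser's plate, its middle within 20 mm of the plate's middle (horizontal distance between bucket and riser below 0.02 m and contact force between bucket and riser above 2 N and angle between bucket's own z axis and vertical below 0.06 rad and linear speed of bucket below 0.02 m/s and angular speed of bucket below 0.1 rad/s); the robot touches nothing.
It fails at once if the bucket is tipped more than 20 degrees (angle between bucket's own z axis and vertical above 0.35 rad).
It fails at once if the bucket is banged or pressed on the riser with more than 35 N (contact force between bucket and riser above 35 N).
It fails at once if the bucket is let fall (faster than 0.25 m/s, out of the fingers) (linear speed of bucket above 0.25 m/s and contact force between the fingers and bail below 0.5 N).
It fails at once if the mug, the jar or the spoon is moved more than 20 mm (distance of any of mug, jar, spoon from where it was at the start of the episode above 0.02 m).
It also fails if it takes over 69 s, if anything falls off the work surface, if the arm or the gripper's body presses on something with over 40 N, if the wrist force passes 120 N, or if a joint passes its speed limit or range.

## Working session

There is one attempt and no reset: what is moved stays moved. The work goes in short steps, Python scripts to look and compute and a tool call to move; the robot and the scene stay as the last step left them, time stands still between calls to the robot, and variables do not carry over. Pictures are saved under pics/ and viewed, at most 13 in all, crops included, and the job is handed in when it is done.

Besides the shell and the picture viewer there is one more tool, called as name(argument=value, ...) on one line, values as JSON. carry_out: Moves the arm, as the interface text tells. Shift numbers are shares of 20 cm and turn numbers shares of 120 degrees, none past 1 either way. Its arguments: {"type":"object","properties":{"translation":{"type":"array","items":{"type":"array","items":{"type":"number","minimum":-1,"maximum":1}}},"rotation":{"type":"array","items":{"type":"array","items":{"type":"number","minimum":-1,"maximum":1}}},"gripper":{"type":"number"},"newtons":{"type":"number"}},"required":["translation","rotation"]}

```bash
mkdir -p pics; cat > h.py <<'E'
from bench import arm
import numpy as np, cv2
def snap(c,fn=None):
    d=arm.camera(c)
    if fn: cv2.imwrite('pics/'+fn,cv2.cvtColor(d['color'],cv2.COLOR_RGB2BGR))
    return d
def atz(d,u,v,z):
    K,R,t=map(np.array,(d['K'],d['R'],d['t'])); c=-R.T@t
    r=R.T@np.linalg.solve(K,[u,v,1.]); return c+r*(z-c[2])/r[2]
def proj(d,X):
    p=np.array(d['K'])@(np.array(d['R'])@np.array(X,float)+np.array(d['t'])); return p[:2]/p[2]
E
python3 - <<'E'
from h import *
for c in ('scene','top'):
    d=snap(c,c+'0.png'); print(c,np.round(-np.array(d['R']).T@d['t']))
    for n,z in (('bucket',45),('bail_grip',160),('stand',0),('riser',0),('mug',0),('jar',0),('spoon',0)):
        for r in arm.place_of(n,c)[:4]:
            u,v=r['location'][0]*640,r['location'][1]*480
            print(n,round(r['score'],2),round(u),round(v),np.round(atz(d,u,v,z)))
print(arm.get_state())
E
```

```text
scene [1196.  823. 1201.]
bucket 0.98 368 327 [584. 202.  45.]
bucket 0.79 314 394 [790. 260.  45.]
bail_grip 0.98 274 370 [858. 224. 160.]
bail_grip 0.63 429 305 [504. 302. 160.]
bail_grip 0.6 403 262 [460. 177. 160.]
stand 0.61 366 337 [582. 197.   0.]
riser 0.69 238 249 [ 656. -242.    0.]
riser 0.55 368 320 [547. 162.   0.]
mug 0.94 372 265 [415.  34.   0.]
jar 0.9 452 404 [557. 449.   0.]
spoon 0.55 248 188 [ 492. -440.    0.]
spoon 0.53 368 323 [552. 168.   0.]
top [ 361.  -26. 1730.]
bucket 0.93 238 182 [752. 227.  45.]
bucket 0.76 218 314 [359. 279.  45.]
bucket 0.69 245 236 [589. 203.  45.]
bail_grip 0.86 246 267 [487. 186. 160.]
bail_grip 0.71 256 154 [808. 160. 160.]
bail_grip 0.55 227 287 [432. 235. 160.]
stand 0.96 248 241 [580. 201.   0.]
stand 0.24 166 246 [563. 451.   0.]
riser 0.97 392 216 [ 656. -239.    0.]
riser 0.55 303 296 [413.  31.   0.]
mug 0.56 302 296 [412.  36.   0.]
jar 0.78 166 244 [569. 453.   0.]
spoon 0.8 459 267 [ 500. -439.    0.]
{'time': 0.8, 'q': array([ 1.22231031e+00,  3.08016373e-01,  1.63376833e+00, -2.62219009e-05,
        1.19970660e+00, -6.96963735e-02]), 'joint_vel': array([ 3.44549096e-04, -1.91612835e-04,  3.24685250e-05,  2.84001970e-04,
       -6.77313501e-04, -2.55242148e-05]), 'effort': array([-1.12388847e-03, -4.15227735e+01, -2.77064341e+01, -1.58133348e-04,
        6.48352270e-04, -6.82468610e-06]), 'tool_pos': array([172.03768502, 600.88736678, 201.23928201]), 'orientation': array([[-9.61391840e-01,  2.75183080e-01,  5.75768193e-05],
       [ 2.75183084e-01,  9.61391836e-01,  8.69136977e-05],
       [-3.14367050e-05,  9.94022864e-05, -9.99999995e-01]]), 'force': array([1.01968384, 0.6203821 , 0.50305668]), 'torque': array([ 0.02327031, -0.03446312,  0.03683844]), 'grasp_force': 0.0, 'opening': 85.53630534684848}
```

```bash
python3 - <<'E'
import cv2
a=cv2.imread('pics/scene0.png')[200:440,200:520]; b=cv2.imread('pics/top0.png')[110:350,130:450]
cv2.imwrite('pics/c1.png',cv2.resize(a,(800,600),interpolation=2)); cv2.imwrite('pics/c2.png',cv2.resize(b,(800,600),interpolation=2))
E
```

```text
(no output)
```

View pics/c1.png

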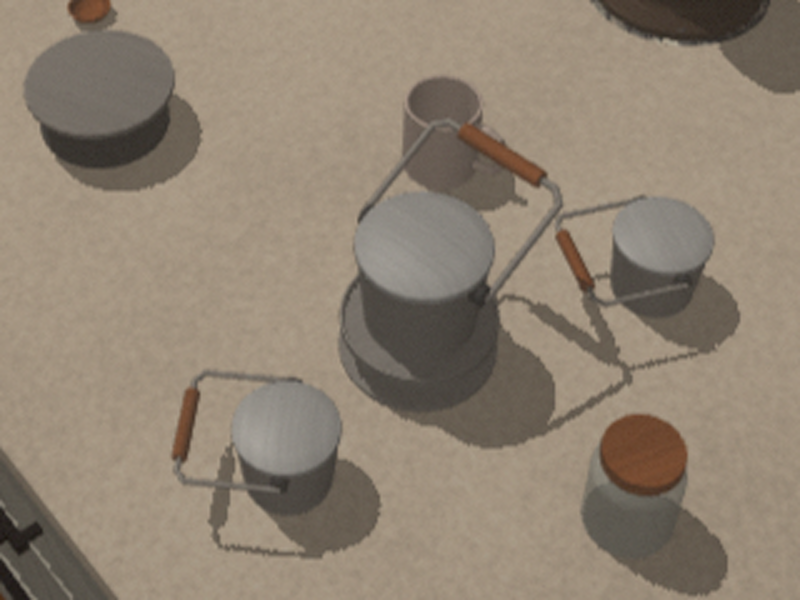

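View pics/c2.png

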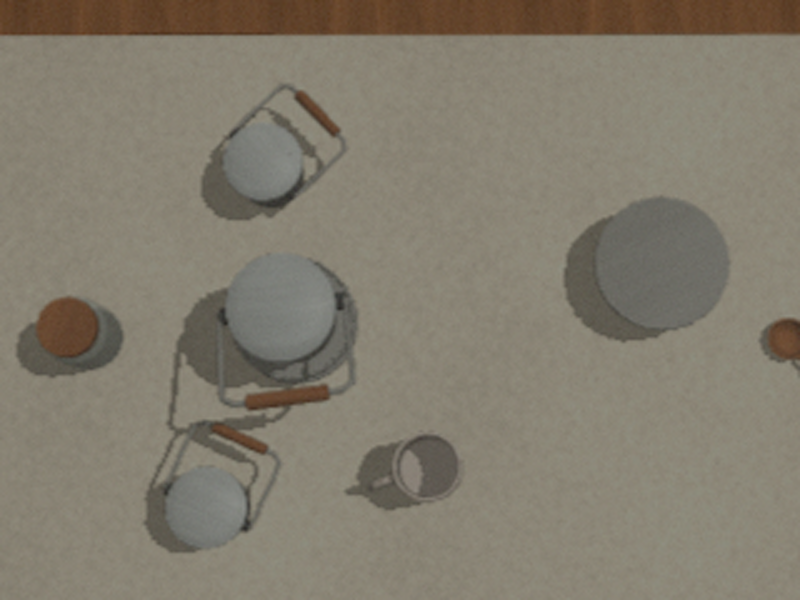

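The three handled buckets are the big one on the drip stand (scene 368,327; top 245,236) and two small ones standing on the worktop (scene 314,394 and 429,305). I choose the one on the stand. In the crops, its orange grip centres on scene (401,262) and top (245,269), and the riser plate is at scene (240,234) and top (395,215).

```bash
cat >> h.py <<'E'
def tri(obs):
    A=[];b=[]
    for d,(u,v) in obs:
        R=np.array(d['R']);t=np.array(d['t']);x,y,_=np.linalg.solve(d['K'],[u,v,1.])
        for k,w in ((0,x),(1,y)): A.append(R[k]-w*R[2]);b.append(w*t[2]-t[k])
    X,r,*_=np.linalg.lstsq(np.array(A),np.array(b),rcond=None); 
    return X,[np.round(proj(d,X)-p,1) for d,p in obs]
E
python3 - <<'E'
from h import *
s=snap('scene');t=snap('top')
def grip(d,x0,y0,x1,y1):
    hsv=cv2.cvtColor(d['color'],cv2.COLOR_RGB2HSV)
    m=np.zeros((480,640),np.uint8); m[y0:y1,x0:x1]=(hsv[y0:y1,x0:x1,1]>110)
    n,l,st,c=cv2.connectedComponentsWithStats(m); k=1+np.argmax(st[1:,4])
    p=np.argwhere(l==k)[:,::-1].astype(np.float32); 
    (cx,cy),(w,h),a=cv2.minAreaRect(p); bx=cv2.boxPoints(((cx,cy),(w,h),a))
    e=[(bx[i]+bx[(i+1)%4])/2 for i in range(4)]; L=[np.linalg.norm(bx[i]-bx[(i+1)%4]) for i in range(4)]
    i=int(np.argmin(L)); print(p.shape,(w,h)); return p.mean(0),e[i],e[(i+2)%4]
gs=grip(s,375,240,425,280); gt=grip(t,222,260,266,280)
print(gs,gt); X,r=tri([(s,gs[0]),(t,gt[0])]); print('grip',X,r)
for q in ((1,2),): 
  for e in gt[1:]: print('top end',atz(t,*e,X[2]))
  for e in gs[1:]: print('sc end',atz(s,*e,X[2]))
def el(m):
    c=max(cv2.findContours(m.astype(np.uint8),0,1)[0],key=cv2.contourArea); return cv2.fitEllipse(c)
for n in('riser','bucket','stand'):
  for c,d in(('scene',s),('top',t)):
    for r in arm.regions_of(n,c)[:3]:
      print(n,c,r['score'],np.round(np.array(r['location'])*[640,480]),r['region'].sum(),el(r['region']))
E
```

```text
(246, 2) (37.19779968261719, 6.825988292694092)
(166, 2) (5.259792804718018, 31.64498519897461)
(array([399.9065 , 261.15042], dtype=float32), array([384.19708, 251.26175], dtype=float32), array([415.5794 , 271.23233], dtype=float32)) (array([244.30121, 268.62048], dtype=float32), array([260.20074, 266.539  ], dtype=float32), array([228.82156, 270.63196], dtype=float32))
grip [480.21177868 185.50283381 184.54164616] [array([-0.1, -0. ]), array([-0.,  0.])]
top end [485.94790981 142.3356027  184.54164616]
top end [474.85378806 227.32484152 184.54164616]
sc end [486.24067591 140.58797924 184.54164616]
sc end [474.6479167  229.55461163 184.54164616]
riser scene 0.86 [239. 239.] 2693 ((239.9974822998047, 239.40237426757812), (55.921669006347656, 59.82366180419922), 83.68348693847656)
riser top 0.69 [396. 217.] 2246 ((393.76849365234375, 214.91094970703125), (51.82256317138672, 53.347347259521484), 124.55899810791016)
riser top 0.47 [240. 237.] 2024 ((242.4034423828125, 244.19012451171875), (56.71593475341797, 63.71830749511719), 6.656915187835693)
bucket scene 0.83 [457. 304.] 1819 ((456
[... 339 characters left out ...]
9179688), 30.291723251342773)
bucket top 0.98 [239. 237.] 1819 ((240.7677764892578, 233.5559844970703), (41.542232513427734, 50.159767150878906), 68.49359130859375)
bucket top 0.76 [212. 315.] 1023 ((211.870849609375, 312.4627380371094), (30.210079193115234, 35.722774505615234), 113.25941467285156)
bucket top 0.69 [237. 173.] 1097 ((241.7179412841797, 168.5970001220703), (38.75214385986328, 49.94273376464844), 46.02642059326172)
stand scene 0.78 [366. 347.] 1515 ((366.79351806640625, 333.7532043457031), (59.340309143066406, 60.846458435058594), 148.04830932617188)
stand top 0.7 [259. 251.] 404 ((244.6752166748047, 236.8932647705078), (44.6346435546875, 49.41462707519531), 115.43971252441406)
```

```bash
cat >> h.py <<'E'
from scipy.spatial.transform import Rotation as Ro
YAW=np.radians(7.5)
def Rt(th):  # tool down, y along bucket x, then turned th deg about tool x
    f=np.array([np.cos(YAW),np.sin(YAW),0]); z=np.array([0,0,-1.])
    return np.column_stack([np.cross(f,z),f,z])@Ro.from_euler('x',th,degrees=True).as_matrix()
def rows(targets):
    s=arm.get_state(); p=np.array(s['tool_pos']);R=np.array(s['orientation'])
    T=[];W=[]
    for P,Q in targets:
        T.append((np.round(R.T@(P-p)/200,3)+0.).tolist()); W.append((np.round(Ro.from_matrix(R.T@Q).as_rotvec(degrees=True)/120,3)+0.).tolist())
    print('T',T);print('W',W)
E
python3 - <<'E'
from h import *
s=snap('scene');t=snap('top')
print('plate',tri([(s,(240,233.6)),(t,(394.8,215.2))]))
print('lid',tri([(s,(369.6,298)),(t,(242.4,232.2))]))
for z in(45,62,80): print(z,atz(t,394.8,215.2,z),atz(s,240,233.6,z))
print('lid top',atz(t,242.2,232.2,161),atz(s,369.6,298,161))
g=np.array([480.2,185.5,184.5]); th=-50; Q=Rt(th)
tgt=g+11*Q[:,2]; pre=tgt-110*Q[:,2]; print(tgt,pre)
up=np.array(arm.get_state()['tool_pos'])+[0,0,100]
rows([(up,Rt(0)),(pre,Q)])
print(Ro.from_matrix(Rt(0).T@Q).as_rotvec(degrees=True))
E
```

```text
plate (array([ 647.16494852, -239.78077881,   54.91697734]), [array([-0.8, -0.1]), array([-0.5,  0.6])])
lid (array([583.73856892, 198.79061   , 147.61370983]), [array([-1. , -0.1]), array([-0.5,  0.5])])
45 [ 650.61731971 -242.45689191   45.        ] [ 640.96786923 -247.18142103   45.        ]
62 [ 647.69670905 -240.26926698   62.        ] [ 649.12927097 -231.4486878    62.        ]
80 [ 644.60429777 -237.95295824   80.        ] [ 657.77075516 -214.79049966   80.        ]
lid top [583.34533855 195.99972423 161.        ] [590.03999    208.16145682 161.        ]
[488.55439909 186.59987751 177.42933629] [405.01040816 175.60110244 248.13597336]
T [[0.0, 0.0, -0.5], [-1.705, -1.724, -0.235]]
W [[0.0, 0.0, 0.554], [-0.368, -0.241, 0.517]]
[-5.00000000e+01 -3.20442268e-16 -4.24615440e-16]
```

carry_out(translation=[[0,0,-0.2],[0,0,-0.4],[0,0,-0.5],[-0.2,-0.2,-0.5],[-0.4,-0.4,-0.5],[-0.6,-0.6,-0.5],[-0.75,-0.75,-0.5],[-0.85,-0.85,-0.5]], rotation=[[0,0,0.05],[0,0,0.1],[0,0,0.15],[0,0,0.2],[0,0,0.25],[0,0,0.3],[0,0,0.35],[0,0,0.4]], gripper=0.7)

```text
time: 1.97
tool_pos: [273.5, 417.1, 301.3]
orientation: [[-0.435, 0.9, 0.001], [0.9, 0.435, 0.0], [0.0, 0.001, -1.0]]
force: [1.2, -0.1, 0.5]
opening: 59.8
grasp_force: 0.0
```

```bash
python3 - <<'E'
from h import *
s=arm.get_state();print(s['time'],s['q'],s['tool_pos'],s['force'],s['opening'])
g=np.array([480.2,185.5,184.5]);Q=Rt(-50);pre=g-99*Q[:,2]
rows([(pre+[0,0,60],Q),(pre,Q)])
E
```

```text
1.9667 [ 9.03125724e-01 -2.08878170e-02  1.80551797e+00 -2.48099847e-04
  1.35640817e+00  4.53148356e-01] [273.54923434 417.05754624 301.30105605] [ 1.15873992 -0.05731476  0.52734248] 59.75974168765705
T [[-1.373, 0.067, -0.034], [-1.373, 0.067, 0.266]]
W [[-0.413, -0.067, 0.143], [-0.413, -0.067, 0.143]]
```

carry_out(translation=[[-0.12,0,0],[-0.25,0.01,0],[-0.37,0.02,-0.01],[-0.5,0.03,-0.02],[-0.62,0.03,-0.02],[-0.75,0.04,-0.03],[-0.87,0.05,-0.03],[-1,0.06,-0.03]], rotation=[[-0.05,-0.01,0.02],[-0.1,-0.02,0.04],[-0.15,-0.03,0.06],[-0.2,-0.04,0.08],[-0.25,-0.05,0.1],[-0.3,-0.06,0.12],[-0.35,-0.06,0.13],[-0.4,-0.067,0.143]])

```text
time: 2.63
tool_pos: [371.8, 243.9, 308.3]
orientation: [[-0.133, 0.652, 0.746], [0.991, 0.089, 0.099], [-0.002, 0.753, -0.658]]
force: [0.7, -0.6, -0.0]
opening: 59.7
grasp_force: 0.0
```

```bash
python3 - <<'E'
from h import *
s=arm.get_state();print(s['time'],s['q'],s['tool_pos'],s['force'],s['opening'])
g=np.array([480.2,185.5,184.5]);Q=Rt(-50);pre=g-99*Q[:,2]
rows([(pre+[0,0,60],Q),(pre,Q)])
E
```

```text
2.6333 [ 0.89349497 -0.57389183  2.4275209  -0.82466134  0.7856142   1.2107223 ] [371.84604553 243.88986657 308.33562051] [ 0.72103845 -0.57214348 -0.02591543] 59.69395872298715
T [[-0.361, 0.077, 0.091], [-0.36, -0.149, 0.288]]
W [[-0.01, 0.0, 0.002], [-0.01, 0.0, 0.002]]
```

carry_out(translation=[[-0.05,0.01,0.03],[-0.11,0.01,0.06],[-0.17,0,0.1],[-0.23,-0.03,0.14],[-0.28,-0.07,0.18],[-0.32,-0.11,0.22],[-0.36,-0.149,0.26],[-0.36,-0.149,0.288]], rotation=[[-0.01,0,0],[-0.01,0,0],[-0.01,0,0],[-0.01,0,0],[-0.01,0,0],[-0.01,0,0],[-0.01,0,0],[-0.01,0,0]])

```text
time: 3.3
tool_pos: [403.3, 173.5, 244.6]
orientation: [[-0.13, 0.643, 0.755], [0.992, 0.089, 0.095], [-0.006, 0.761, -0.649]]
force: [-0.2, -0.9, -0.3]
opening: 59.5
grasp_force: 0.0
```

```bash
python3 - <<'E'
from h import *
s=arm.get_state();print(s['time'],s['q'],s['tool_pos'],s['force'],s['opening'])
d=snap('wrist','w1.png'); print(arm.place_of('bail_grip','wrist')[:2])
R=np.array(d['R']);t=np.array(d['t']);K=np.array(d['K'])
for X in ([480.2,185.5,184.5],[485.9,141.5,184.5],[474.7,228.4,184.5]):
    c=R@X+t; a=np.arctan2(np.hypot(*c[:2]),c[2]); print(K[:2,2]+K[0,0]*a*c[:2]/np.hypot(*c[:2]))
g=np.array([480.2,185.5,184.5]);Q=Rt(-50)
rows([(g-99*Q[:,2],Q),(g-50*Q[:,2],Q),(g+11*Q[:,2],Q)])
E
```

```text
3.3 [ 0.56304475 -0.61008411  2.58202555 -0.7761495   0.47854364  1.00414342] [403.34162956 173.50525758 244.59576427] [-0.20190788 -0.88678368 -0.26433821] 59.545066416739374
[{'location': [0.6275, 0.4469], 'score': 0.83}, {'location': [0.5023, 0.48], 'score': 0.6}]
[326.97425679 227.06064261]
[326.34521626 281.82020929]
[327.58693629 169.49168138]
T [[0.002, 0.008, -0.003], [0.003, 0.01, 0.242], [0.003, 0.012, 0.547]]
W [[-0.003, 0.001, 0.002], [-0.003, 0.001, 0.002], [-0.003, 0.001, 0.002]]
```

View pics/w1.png

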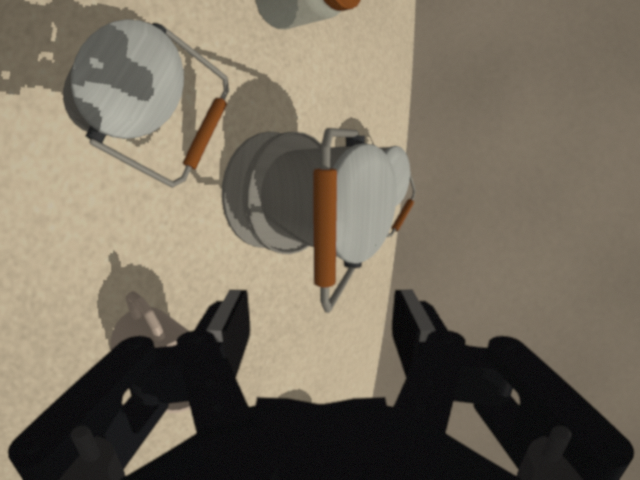

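The wrist view shows the chosen bucket's grip running from (325,170) to (325,287), centred between the fingers. My prediction was (327,227), so the measurement holds.

carry_out(translation=[[0,0.01,0.07],[0,0.01,0.14],[0,0.01,0.21],[0,0.01,0.29],[0,0.01,0.37],[0,0.01,0.45],[0,0.01,0.51],[0,0.01,0.547]], rotation=[[0,0,0],[0,0,0],[0,0,0],[0,0,0],[0,0,0],[0,0,0],[0,0,0],[0,0,0]])

```text
time: 4.07
tool_pos: [486.5, 182.4, 195.3]
orientation: [[-0.139, 0.659, 0.739], [0.99, 0.092, 0.104], [0.0, 0.747, -0.665]]
force: [-0.5, 0.4, 0.2]
opening: 59.8
grasp_force: 0.0
```

carry_out(translation=[[0,0,0],[0,0,0],[0,0,0],[0,0,0],[0,0,0],[0,0,0]], rotation=[[0,0,0],[0,0,0],[0,0,0],[0,0,0],[0,0,0],[0,0,0]], gripper=0.1, newtons=60)

```text
time: 4.57
tool_pos: [484.6, 181.5, 194.7]
orientation: [[-0.139, 0.659, 0.739], [0.99, 0.092, 0.104], [0.0, 0.747, -0.665]]
force: [-0.3, -0.3, 0.5]
opening: 8.9
grasp_force: 0.0
```

```bash
python3 - <<'E'
from h import *
s=arm.get_state();print(s['time'],s['q'],s['tool_pos'],s['force'],s['opening'],s['grasp_force'])
Q=np.array(s['orientation']);print(np.array(s['tool_pos'])-11*Q[:,2])
E
```

```text
4.5667 [ 0.40661838 -0.26166512  2.49856868 -1.19356588  0.21360193  1.3659714 ] [484.59703691 181.49494714 194.66591806] [-0.31789117 -0.29393735  0.54807003] 8.911718359617884 0.0
[476.46424724 180.35312464 201.98397611]
```

The wrist hit joint 4's limit near its singularity, so the fingers shut above the grip without touching it. I'll open, back off and use a steeper tool tilt.

carry_out(translation=[[0,0,0],[0,0,0],[0,0,0],[0,0,0],[0,0.02,-0.1],[0,0.04,-0.2],[0,0.08,-0.3],[0,0.1,-0.4]], rotation=[[0,0,0],[0,0,0],[0,0,0],[0,0,0],[0,0,0],[0,0,0],[0,0,0],[0,0,0]], gripper=0.7)

```text
time: 5.23
tool_pos: [438.4, 175.1, 263.6]
orientation: [[-0.139, 0.66, 0.739], [0.99, 0.092, 0.104], [0.001, 0.746, -0.666]]
force: [0.2, 0.5, 0.3]
opening: 60.1
grasp_force: 0.0
```

```bash
python3 - <<'E'
from h import *
s=arm.get_state();print(s['time'],s['q'],s['tool_pos'],s['force'],s['opening'],s['grasp_force'])
a=snap('scene','s2.png');b=snap('top')
for c,d in(('scene',a),('top',b)):
  for r in arm.place_of('bail_grip',c)[:4]: print(c,r['score'],np.array(r['location'])*[640,480])
g=np.array([480.2,185.5,184.5]);Q=Rt(-27)
rows([(g-90*Q[:,2],Q),(g+11*Q[:,2],Q)])
E
```

```text
5.2333 [ 0.46101017 -0.54466958  2.50043751 -0.58971207  0.43664961  0.76438415] [438.37029923 175.08456002 263.55769525] [0.1628142  0.47341852 0.27610162] 60.091381842966214 0.0
scene 0.98 [401.728 262.608]
scene 0.76 [274.816 371.904]
scene 0.66 [429.504 305.088]
scene 0.24 [368.704 325.104]
top 0.83 [248.384 268.512]
top 0.62 [225.088 285.408]
top 0.38 [458.496 269.904]
T [[0.025, 0.01, 0.0], [0.023, -0.174, 0.47]]
W [[0.178, -0.002, 0.003], [0.178, -0.002, 0.003]]
```

Grip unmoved. Turn to −27°, then go in.

carry_out(translation=[[0.01,0,-0.02],[0.01,0,-0.03],[0.02,0,-0.02],[0.025,0.01,0],[0.025,0.01,0],[0.025,0.01,0]], rotation=[[0.04,0,0],[0.08,0,0],[0.13,0,0],[0.178,0,0],[0.178,0,0],[0.178,0,0]])

```text
time: 5.93
tool_pos: [440.5, 179.2, 262.4]
orientation: [[-0.136, 0.885, 0.446], [0.991, 0.122, 0.06], [-0.002, 0.45, -0.893]]
force: [-0.2, -0.6, -1.1]
opening: 59.9
grasp_force: 0.0
```

```bash
python3 - <<'E'
from h import *
s=arm.get_state();print(s['time'],s['q'],s['tool_pos'])
g=np.array([480.2,185.5,184.5]);Q=Rt(-27)
rows([(g+11*Q[:,2],Q)])
E
```

```text
5.9333 [ 0.37307074 -0.35474415  2.23196287 -0.14761481  0.81436181  0.31312517] [440.50058286 179.21919633 262.3935183 ]
T [[0.005, 0.004, 0.493]]
W [[-0.002, -0.001, 0.003]]
```

carry_out(translation=[[0.005,0.004,0.08],[0.005,0.004,0.16],[0.005,0.004,0.24],[0.005,0.004,0.32],[0.005,0.004,0.4],[0.005,0.004,0.46],[0.005,0.004,0.493],[0.005,0.004,0.493]], rotation=[[0,0,0],[0,0,0],[0,0,0],[0,0,0],[0,0,0],[0,0,0],[0,0,0],[0,0,0]])

```text
time: 6.6
tool_pos: [481.5, 186.2, 172.9]
orientation: [[-0.138, 0.886, 0.443], [0.99, 0.125, 0.06], [-0.002, 0.448, -0.894]]
force: [-0.7, 0.3, 0.5]
opening: 59.6
grasp_force: 0.0
```

```bash
python3 - <<'E'
from h import *
s=arm.get_state();print(s['time'],s['q'],s['tool_pos'],s['force'])
g=np.array([480.2,185.5,184.5]);Q=Rt(-27)
rows([(g+11*Q[:,2],Q)])
E
```

```text
6.6 [ 0.34839467 -0.13335311  2.25895132 -0.17670579  0.56816254  0.3365381 ] [481.5084805  186.20888048 172.89728306] [-0.74354441  0.31896592  0.49400906]
T [[-0.003, 0.02, 0.0]]
W [[-0.003, -0.001, 0.004]]
```

carry_out(translation=[[0,0.02,0],[0,0.02,0],[0,0.02,0],[0,0.02,0],[0,0.02,0],[0,0.02,0],[0,0.02,0],[0,0.02,0]], rotation=[[0,0,0],[0,0,0],[0,0,0],[0,0,0],[0,0,0],[0,0,0],[0,0,0],[0,0,0]], gripper=0, newtons=70)

```text
time: 7.27
tool_pos: [487.9, 187.8, 178.5]
orientation: [[-0.138, 0.883, 0.448], [0.99, 0.123, 0.063], [0.0, 0.453, -0.892]]
force: [-0.3, 0.1, -0.1]
opening: 0.2
grasp_force: 0.0
```

```bash
cat >> h.py <<'E'
H=np.array([583.1,199.1,135.])
def swing(alphas,a0,th0,H=H):
    # rotate the present tool pose about the hinge line (bucket y) by alpha-a0
    s=arm.get_state();p=np.array(s['tool_pos']);R=np.array(s['orientation']);ax=np.array([-np.sin(YAW),np.cos(YAW),0])
    out=[]
    for a in alphas:
        M=Ro.from_rotvec(ax*np.radians(a-a0)).as_matrix(); out.append((H+M@(p-H),M@R))
    rows(out)
E
python3 - <<'E'
from h import *
s=arm.get_state();print(s['time'],s['q'],s['tool_pos'],s['force'],s['opening'],s['grasp_force'])
gp=np.array(s['tool_pos'])-11*np.array(s['orientation'])[:,2]; r=H-gp; print(gp,np.linalg.norm(r),np.degrees(np.arcsin(-r[2]/np.linalg.norm(r))))
a0=25.5; swing(a0+4*np.arange(1,9),a0,0)
E
```

```text
7.2667 [ 0.34613523 -0.13056126  2.24566829 -0.17281445  0.57216409  0.33112186] [487.86053001 187.80764766 178.48945942] [-0.30050712  0.06792323 -0.08389283] 0.15291967613201138 0.0
[482.92877916 187.11772325 188.29771298] 114.09861808618894 27.84749229179654
T [[0.0, 0.029, -0.022], [0.0, 0.06, -0.042], [0.0, 0.093, -0.059], [-0.001, 0.126, -0.075], [-0.001, 0.16, -0.088], [-0.001, 0.196, -0.098], [-0.001, 0.231, -0.106], [-0.001, 0.268, -0.112]]
W [[0.033, 0.0, 0.0], [0.067, 0.0, 0.0], [0.1, 0.001, 0.0], [0.133, 0.001, 0.0], [0.167, 0.001, 0.001], [0.2, 0.001, 0.001], [0.233, 0.002, 0.001], [0.267, 0.002, 0.001]]
```

```bash
python3 - <<'E'
from h import *
d=snap('scene');w=snap('wrist');t=snap('top')
a=cv2.resize(d['color'][200:360,300:480],(400,356)); b=cv2.resize(w['color'],(400,300)); c=cv2.resize(t['color'][190:310,190:310],(400,400))
o=np.zeros((600,800,3),np.uint8); o[:356,:400]=a; o[:300,400:]=b; o[300:600,400:]=cv2.resize(c,(300,300))[:, :].repeat(1,1) if 0 else cv2.resize(c,(400,300)); 
cv2.imwrite('pics/m3.png',o[:,:,::-1])
E
```

```text
(no output)
```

View pics/m3.png

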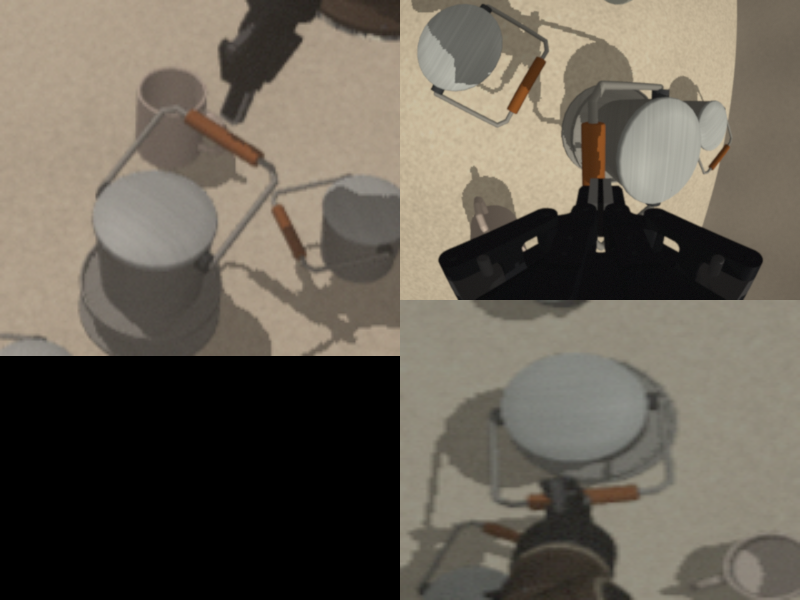

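```bash
python3 - <<'E'
from h import *
st=arm.get_state();p=np.array(st['tool_pos']);R=np.array(st['orientation']);print(p,st['opening'],st['force'])
d=snap('scene');t=snap('top');w=snap('wrist')
for k in (8,0,-11,-40): 
    X=p+k*R[:,2]; print(k,np.round(X),'scene',proj(d,X),'top',proj(t,X))
for c,q in(('scene',d),('top',t)):
  for r in arm.place_of('bail_grip',c)[:3]: print(c,r['score'],np.array(r['location'])*[640,480])
Rw=np.array(w['R']);tw=np.array(w['t']);K=np.array(w['K'])
def wp(X):
    c=Rw@X+tw; a=np.arctan2(np.hypot(*c[:2]),c[2]); return K[:2,2]+K[0,0]*a*c[:2]/np.hypot(*c[:2])
print('cam',-Rw.T@tw,'tip',wp(p+8*R[:,2]),'tcp',wp(p))
u=np.array([-.131,.991,0])
for X in ([480.2,185.5,184.5],):
    for k in(-45,0,45): print('grip',k,wp(np.array(X)+k*u))
cv2.imwrite('pics/w4.png',cv2.resize(w['color'][120:340,220:440,::-1],(600,600),interpolation=2))
E
```

```text
[487.78886497 187.73842428 178.28846013] -0.1736726217346825 [-0.74958593  0.42605019  0.05467163]
8 [491. 188. 171.] scene [396.64214756 268.2159841 ] top [243.99072602 264.96149601]
0 [488. 188. 178.] scene [397.87826339 265.19004543] top [243.79862201 266.05547161]
-11 [483. 187. 188.] scene [399.58761055 261.00566437] top [243.53143558 267.57701941]
-40 [470. 185. 214.] scene [404.14862244 249.84057615] top [242.80964283 271.68741593]
scene 0.97 [274.368 372.   ]
scene 0.81 [401.216 261.696]
scene 0.55 [430.016 306.384]
top 0.63 [257.024 154.32 ]
top 0.62 [246.528 267.024]
top 0.56 [224.704 286.416]
cam [400.70591328 245.59747624 332.36379214] tip [320.7358375 272.985858 ] tcp [320.73993215 278.70411163]
grip -45 [312.26130994 365.33431621]
grip 0 [312.02965439 288.00244365]
grip 45 [312.08185858 194.32076204]
```

View pics/w4.png

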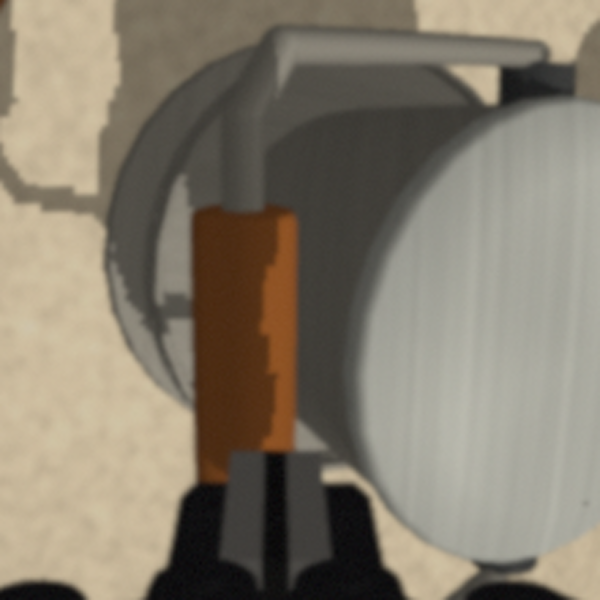

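```bash
python3 - <<'E'
from h import *
d=snap('scene');t=snap('top');st=arm.get_state();p=np.array(st['tool_pos']);R=np.array(st['orientation'])
print(tri([(d,(404.5,253)),(t,(238.6,261))]))
o=np.zeros((600,800,3),np.uint8)
for i,(q,c) in enumerate(((d,(400,255)),(t,(242,266)))):
    I=q['color'].copy(); x,y=c; crop=I[y-40:y+40,x-26:x+27]; s=7.5
    v=cv2.resize(crop,(397,600),interpolation=cv2.INTER_NEAREST)
    for k,col in((8,(255,0,0)),(-11,(0,255,0)),(-60,(0,0,255))):
        u=(proj(q,p+k*R[:,2])-[x-26,y-40]+.5)*7.5; cv2.circle(v,tuple(int(a) for a in u),4,col,-1)
    o[:,400*i:400*i+397]=v
cv2.imwrite('pics/m5.png',o[:,:,::-1])
E
```

```text
(array([492.57149935, 198.96892289, 230.50908178]), [array([-2.9, -0.2]), array([-1.7,  1.6])])
```

View pics/m5.png

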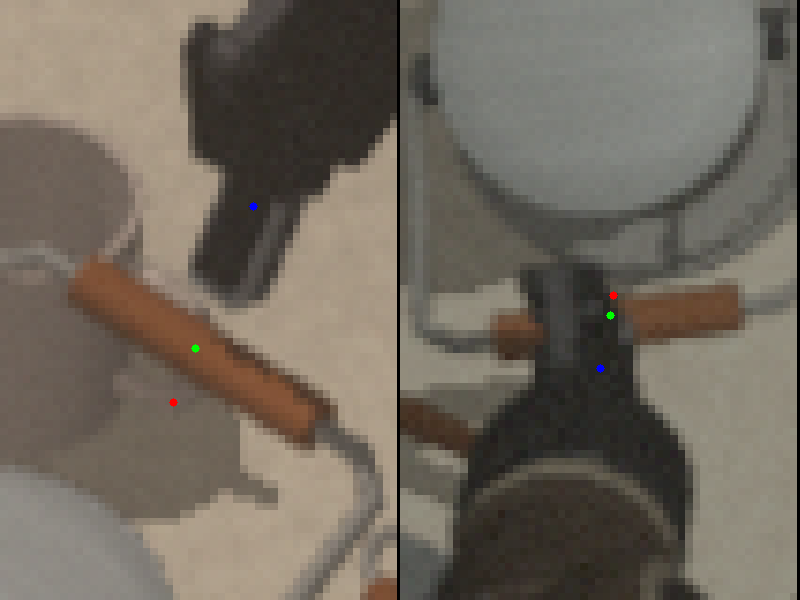

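```bash
cat >> h.py <<'E'
def wp(w,X):
    R=np.array(w['R']);K=np.array(w['K']);c=R@np.array(X,float)+np.array(w['t']); n=np.hypot(*c[:2]); return K[:2,2]+K[0,0]*np.arctan2(n,c[2])*c[:2]/n
E
python3 - <<'E'
from h import *
w=snap('wrist');st=arm.get_state();p=np.array(st['tool_pos']);R=np.array(st['orientation']);print(w['K'][0],st['q'])
print('cam in tool',R.T@(-np.array(w['R']).T@w['t']-p)); print(np.round(np.array(w['R'])@R,3))
for n,Xs in (('bucket',[(583,199,45),(752,227,0),(352,285,0)]),('stand',[(581,199,0)]),('mug',[(413,35,0)]),('jar',[(563,450,0)]),('bail_grip',[(480,185.5,184.5)])):
    for X in Xs: print(n,'pred',np.round(wp(w,X)))
    for r in arm.place_of(n,'wrist')[:3]: print('   obs',r['score'],np.round(np.array(r['location'])*[640,480]))
# lid silhouette prediction
a=np.linspace(0,2*np.pi,9)[:-1]
print('stand rim',[np.round(wp(w,(583+74*np.cos(x),199+74*np.sin(x),51))).tolist() for x in a])
print('lid rim',[np.round(wp(w,(583+62*np.cos(x),199+62*np.sin(x),155))).tolist() for x in a])
u=np.array([-.131,.991,0]);n=np.array([.991,.131,0])
for k in(30,45): print(wp(w,np.array([480.2,185.5,184.5])+k*u), [wp(w,np.array([480.2,185.5,184.5])+k*u+9*s*np.array([.87,.1,.48])) for s in(-1,1)])
E
```

```text
[371.64829954   0.         320.54480572] [ 0.34614241 -0.13019131  2.24567183 -0.1728336   0.57209274  0.33105874]
cam in tool [ 6.93059101e+01 -9.21033523e-02 -1.72814006e+02]
[[ 0.     1.     0.   ]
 [-0.962  0.    -0.274]
 [-0.274 -0.     0.962]]
bucket pred [348. 215.]
bucket pred [444. 193.]
bucket pred [94. 96.]
   obs 0.85 [347. 216.]
   obs 0.79 [104.  89.]
stand pred [324. 207.]
mug pred [156. 362.]
   obs 0.55 [152. 360.]
jar pred [338. -27.]
bail_grip pred [312. 288.]
   obs 0.96 [200. 133.]
   obs 0.95 [512. 251.]
   obs 0.73 [308. 290.]
stand rim [[412.0, 220.0], [404.0, 166.0], [362.0, 135.0], [306.0, 152.0], [275.0, 213.0], [292.0, 273.0], [340.0, 292.0], [387.0, 269.0]]
lid rim [[484.0, 246.0], [480.0, 189.0], [445.0, 156.0], [390.0, 175.0], [355.0, 245.0], [368.0, 311.0], [413.0, 328.0], [458.0, 299.0]]
[311.97859012 227.0115066 ] [array([292.28930119, 226.46788299]), array([331.77032029, 227.58189117])]
[312.03718133 194.3338139 ] [array([291.95963733, 193.8877843 ]), array([332.22430439, 194.87113019])]
```

Wrist pictures predict the bucket, lid and mug within 2–3 px, so the camera-to-world chain is sound. The fingers are different. In all three views the tips end about 35–40 mm short of the stated TCP: tip at wrist row 287 against 252–273 predicted, and scene (405,255) against (397,268). The hand is therefore above the grip, so I'll go deeper carefully with the fingers open.

carry_out(translation=[[0,-0.02,0],[0,-0.02,0],[0,-0.02,0],[0,-0.02,0],[0,-0.02,0.02],[0,-0.02,0.04],[0,-0.02,0.07],[0,-0.02,0.1]], rotation=[[0,0,0],[0,0,0],[0,0,0],[0,0,0],[0,0,0],[0,0,0],[0,0,0],[0,0,0]], gripper=0.6)

```text
time: 8.73
tool_pos: [493.5, 188.6, 158.2]
orientation: [[-0.138, 0.883, 0.448], [0.99, 0.123, 0.063], [-0.0, 0.453, -0.892]]
force: [0.5, 0.2, -0.7]
opening: 51.5
grasp_force: 0.0
```

```bash
python3 - <<'E'
from h import *
d=snap('scene');w=snap('wrist');st=arm.get_state();print(st['tool_pos'],st['force'],st['opening'])
p=np.array(st['tool_pos']);R=np.array(st['orientation']);print('grip in tool',R.T@(np.array([480.2,185.5,184.5])-p))
o=np.zeros((600,800,3),np.uint8); o[:,:400]=cv2.resize(d['color'][205:295,370:430],(400,600)); o[:400,400:]=cv2.resize(w['color'][140:380,200:440],(400,400))
cv2.imwrite('pics/m6.png',o[:,:,::-1])
E
```

```text
[492.71711456 188.1847546  157.04684792] [-0.98905188 -0.53930787 -0.22984164] 51.27688771547546
grip in tool [ -0.94491723   0.95545053 -30.26145847]
```

View pics/m6.png

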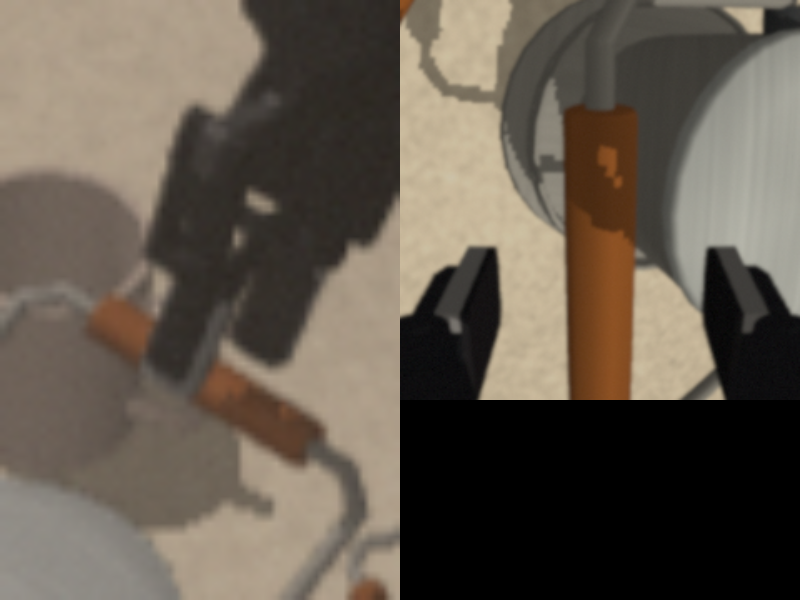

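The front finger now shows over the grip at scene (397,262). In the wrist view the grip at column 320 is centred between the pads (257 and 383). The tips only just reach it, so I go 24 mm deeper and close.

carry_out(translation=[[0,0.005,0.02],[0,0.005,0.04],[0,0.005,0.06],[0,0.005,0.08],[0,0.005,0.1],[0,0.005,0.12],[0,0.005,0.12],[0,0.005,0.12]], rotation=[[0,0,0],[0,0,0],[0,0,0],[0,0,0],[0,0,0],[0,0,0],[0,0,0],[0,0,0]])

```text
time: 9.5
tool_pos: [504.7, 190.1, 137.3]
orientation: [[-0.138, 0.884, 0.447], [0.99, 0.123, 0.062], [-0.0, 0.452, -0.892]]
force: [-0.3, 0.1, 0.2]
opening: 51.1
grasp_force: 0.0
```

carry_out(translation=[[0,0,0],[0,0,0],[0,0,0],[0,0,0],[0,0,0],[0,0,0]], rotation=[[0,0,0],[0,0,0],[0,0,0],[0,0,0],[0,0,0],[0,0,0]], gripper=0, newtons=70)

```text
time: 10.0
tool_pos: [504.3, 190.0, 137.5]
orientation: [[-0.138, 0.884, 0.447], [0.99, 0.123, 0.062], [-0.0, 0.451, -0.892]]
force: [-3.5, -0.2, 2.5]
opening: 15.9
grasp_force: 68.1
```

```bash
python3 - <<'E'
from h import *
s=arm.get_state();print(s['time'],s['q'],s['tool_pos'],s['force'],s['opening'],s['grasp_force'])
print('grip in tool',np.array(s['orientation']).T@(np.array([480.2,185.5,184.5])-s['tool_pos']))
a0=25.5; swing(a0+4*np.arange(1,9),a0,0)
E
```

```text
10.0 [ 0.33705145 -0.02323907  2.24637078 -0.19967689  0.46598807  0.35619502] [504.28246712 189.99906232 137.5002894 ] [-3.47349732 -0.1785191   2.4824844 ] 15.877389945168977 68.11820268630981
grip in tool [ -1.13449056  -0.61690655 -52.98595982]
T [[0.0, 0.014, -0.024], [0.0, 0.03, -0.047], [0.0, 0.047, -0.068], [0.0, 0.066, -0.089], [0.0, 0.086, -0.108], [0.0, 0.107, -0.125], [0.0, 0.13, -0.141], [-0.001, 0.154, -0.156]]
W [[0.033, 0.0, 0.0], [0.067, 0.0, 0.0], [0.1, 0.001, 0.0], [0.133, 0.001, 0.0], [0.167, 0.001, 0.001], [0.2, 0.001, 0.001], [0.233, 0.002, 0.001], [0.267, 0.002, 0.001]]
```

Gripped (68 N at 15.9 mm). Swing the first 32°.

carry_out(translation=[[0,0.014,-0.024],[0,0.03,-0.047],[0,0.047,-0.068],[0,0.066,-0.089],[0,0.086,-0.108],[0,0.107,-0.125],[0,0.13,-0.141],[0,0.154,-0.156]], rotation=[[0.033,0,0],[0.067,0,0],[0.1,0,0],[0.133,0,0],[0.167,0,0],[0.2,0,0],[0.233,0,0],[0.267,0,0]], newtons=90)

```text
time: 10.67
tool_pos: [518.2, 192.2, 181.0]
orientation: [[-0.139, 0.986, -0.092], [0.99, 0.138, -0.012], [0.0, -0.092, -0.996]]
force: [-2.0, -0.8, 2.6]
opening: 15.3
grasp_force: 87.9
```

```bash
cat >> h.py <<'E'
def sw_to(a_list,g0=np.array([480.2,185.5,184.5]),p0=np.array([504.28,190.0,137.5]),R0=np.array([[-.138,.884,.447],[.990,.123,.062],[0,.451,-.892]]),a0=25.5):
    R0=Ro.from_matrix(R0).as_matrix(); ax=np.array([-np.sin(YAW),np.cos(YAW),0]); rows([(H+(M:=Ro.from_rotvec(ax*np.radians(a-a0)).as_matrix())@(p0-H),M@R0) for a in a_list])
E
python3 - <<'E'
from h import *
s=arm.get_state();print(s['time'],s['q'],s['tool_pos'],s['force'],s['torque'],s['opening'],s['grasp_force'])
R0=np.array([[-.138,.884,.447],[.990,.123,.062],[0,.451,-.892]])
print('turned',Ro.from_matrix(R0.T@np.array(s['orientation'])).as_rotvec(degrees=True))
d=snap('scene')
sw_to(57.5+4*np.arange(0,9))
E
```

```text
10.6667 [0.26858321 0.25173507 1.75229069 0.01302534 1.2294029  0.12459298] [518.23893955 192.1765309  180.95807378] [-2.04184161 -0.7722857   2.55393217] [-0.02426699  0.34679232 -0.01156168] 15.323059761425986 87.92538642883301
turned [ 3.21287919e+01  3.15398863e-02 -3.63595008e-02]
T [[-0.001, -0.016, 0.017], [-0.002, -0.002, -0.007], [-0.002, 0.014, -0.03], [-0.002, 0.031, -0.052], [-0.002, 0.05, -0.072], [-0.002, 0.07, -0.091], [-0.002, 0.091, -0.109], [-0.002, 0.114, -0.125], [-0.003, 0.137, -0.139]]
W [[-0.001, 0.002, 0.0], [0.032, 0.002, 0.0], [0.065, 0.002, 0.0], [0.099, 0.002, 0.001], [0.132, 0.002, 0.001], [0.165, 0.003, 0.001], [0.199, 0.003, 0.001], [0.232, 0.003, 0.001], [0.265, 0.003, 0.001]]
```

carry_out(translation=[[0,0.006,-0.015],[0,0.022,-0.038],[0,0.039,-0.06],[0,0.058,-0.08],[0,0.078,-0.099],[0,0.099,-0.117],[0,0.122,-0.133],[0,0.145,-0.147]], rotation=[[0.033,0,0],[0.065,0,0],[0.099,0,0],[0.132,0,0],[0.165,0,0],[0.199,0,0],[0.232,0,0],[0.265,0,0]])

```text
time: 11.38
tool_pos: [549.8, 196.3, 208.6]
orientation: [[-0.139, 0.79, -0.598], [0.99, 0.111, -0.084], [-0.0, -0.603, -0.797]]
force: [-1.2, -1.2, 6.0]
opening: 15.4
grasp_force: 90.0
```

carry_out(translation=[[0,0,0],[0,0,0],[0,0,0],[0,0,0]], rotation=[[0,0,0],[0,0,0],[0,0,0],[0,0,0]])

```text
time: 11.72
tool_pos: [550.1, 196.3, 208.5]
orientation: [[-0.138, 0.792, -0.594], [0.99, 0.111, -0.083], [0.0, -0.6, -0.8]]
force: [-0.9, -0.7, 8.0]
opening: 15.4
grasp_force: 90.3
```

```bash
python3 - <<'E'
from h import *
s=arm.get_state();print(s['time'],s['q'],s['tool_pos'],s['force'],s['torque'],s['opening'],s['grasp_force'])
R=np.array(s['orientation']);p=np.array(s['tool_pos'])
R0=np.array([[-.138,.884,.447],[.990,.123,.062],[0,.451,-.892]])
print('turned',Ro.from_matrix(R0.T@R).as_rotvec(degrees=True)); print('grip',p+R@[-1.1,-.6,-53])
d=snap('scene');t=snap('top');w=snap('wrist');sw_to([90])
o=np.zeros((600,800,3),np.uint8); o[:,:400]=cv2.resize(d['color'][190:370,315:435],(400,600)); o[:300,400:]=cv2.resize(t['color'][185:275,190:310],(400,300)); o[300:,400:]=cv2.resize(w['color'],(400,300))
cv2.imwrite('pics/m7.png',o[:,:,::-1])
E
```

```text
11.7167 [0.23415539 0.67605031 1.22217095 0.06006776 1.8843944  0.09481823] [550.12780925 196.33728624 208.47577617] [-0.87520468 -0.71623266  8.01993148] [-0.12153816  0.5836709   0.01078519] 15.398469528676797 90.31333923339844
turned [ 6.37051373e+01  3.38555097e-03 -3.42178845e-02]
grip [581.30847768 199.58461271 251.22844612]
T [[-0.002, 0.007, 0.0]]
W [[0.007, 0.004, 0.0]]
```

View pics/m7.png

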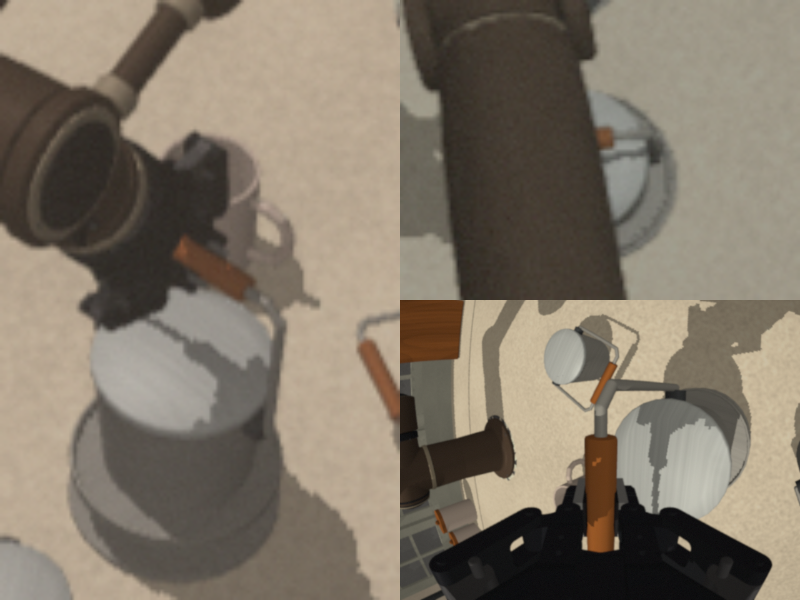

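Upright and held: the wrist view shows the grip between the pads at (320,250), and the scene view shows the handle vertical over the lid. Next I lift straight up and refine the plate centre.

```bash
python3 - <<'E'
from h import *
d=snap('scene');t=snap('top');s=arm.get_state();p=np.array(s['tool_pos']);R=np.array(s['orientation'])
G=[]
for q in(d,t):
    g=cv2.GaussianBlur(cv2.cvtColor(q['color'],cv2.COLOR_RGB2GRAY).astype(np.float32),(0,0),1); G.append(np.hypot(cv2.Sobel(g,5,1,0),cv2.Sobel(g,5,0,1)))
a=np.linspace(0,2*np.pi,120); C=np.c_[80*np.cos(a),80*np.sin(a),0*a]
def sc(q,g,X):
    P=(np.array(q['K'])@(np.array(q['R'])@(C+X).T+np.array(q['t'])[:,None])); P=(P[:2]/P[2]).astype(np.float32)
    v=cv2.remap(g,P[0][None],P[1][None],1)[0]; return np.minimum(v,60).mean()
from itertools import product
L=sorted(((sc(d,G[0],np.array(X))+sc(t,G[1],np.array(X)),X) for X in product(range(636,668,2),range(-254,-226,2),range(43,84,3))),reverse=True)[:8]
print(*[(round(float(v),1),X) for v,X in L],sep='\n')
rows([(p+[0,0,z],R) for z in (3,8,16,26,37,49,61,71)])
E
```

```text
(109.4, (650, -240, 61))
(109.3, (648, -240, 64))
(109.1, (648, -240, 61))
(108.1, (650, -238, 64))
(108.1, (650, -240, 58))
(108.0, (650, -240, 64))
(107.5, (648, -242, 61))
(107.4, (648, -242, 58))
T [[0.0, -0.009, -0.012], [0.0, -0.024, -0.032], [0.0, -0.048, -0.064], [0.0, -0.078, -0.104], [0.0, -0.111, -0.148], [0.0, -0.147, -0.196], [0.0, -0.183, -0.244], [0.0, -0.213, -0.284]]
W [[0.0, 0.0, 0.0], [0.0, 0.0, 0.0], [0.0, 0.0, 0.0], [0.0, 0.0, 0.0], [0.0, 0.0, 0.0], [0.0, 0.0, 0.0], [0.0, 0.0, 0.0], [0.0, 0.0, 0.0]]
```

Plate at about (649, −240), top at about 61 mm.

carry_out(translation=[[0,-0.009,-0.012],[0,-0.024,-0.032],[0,-0.048,-0.064],[0,-0.078,-0.104],[0,-0.111,-0.148],[0,-0.147,-0.196],[0,-0.183,-0.244],[0,-0.213,-0.284]], rotation=[[0,0,0],[0,0,0],[0,0,0],[0,0,0],[0,0,0],[0,0,0],[0,0,0],[0,0,0]])

```text
time: 12.63
tool_pos: [549.9, 196.5, 279.3]
orientation: [[-0.138, 0.793, -0.594], [0.99, 0.111, -0.083], [0.0, -0.599, -0.801]]
force: [0.2, -0.3, -5.6]
opening: 15.5
grasp_force: 89.1
```

carry_out(translation=[[0,0,0],[0,0,0],[0,0,0],[0,0,0],[0,0,0]], rotation=[[0,0,0],[0,0,0],[0,0,0],[0,0,0],[0,0,0]])

```text
time: 13.05
tool_pos: [549.0, 196.3, 276.1]
orientation: [[-0.138, 0.791, -0.597], [0.99, 0.11, -0.084], [-0.0, -0.602, -0.798]]
force: [-0.1, 0.5, -5.0]
opening: 15.5
grasp_force: 89.1
```

```bash
python3 - <<'E'
from h import *
s=arm.get_state();print(s['time'],s['q'],s['tool_pos'],s['force'],s['torque'],s['opening'],s['grasp_force'])
R=np.array(s['orientation']);p=np.array(s['tool_pos']); g=p+R@[-1.1,-.6,-53]; print('grip',g)
D=np.array([649,-240])-g[:2]; print(D)
rows([(p+[D[0]*k,D[1]*k,0],R) for k in (.25,.5,1)])
d=snap('scene');t=snap('top')
o=np.zeros((600,800,3),np.uint8); o[:,:400]=cv2.resize(d['color'][190:370,315:435],(400,600)); o[:300,400:]=cv2.resize(t['color'][185:275,190:310],(400,300))
cv2.imwrite('pics/m8.png',o[:,:,::-1])
E
```

```text
13.05 [0.23436881 0.62604855 1.16649556 0.06283901 1.99269333 0.1022649 ] [548.95824043 196.25235303 276.1468294 ] [-0.11156717  0.45752489 -4.96788358] [ 0.09714118 -0.76867425 -0.01738601] 15.516273065191795 89.14114236831665
grip [580.2574169  199.52476603 318.81089936]
[  68.7425831  -439.52476603]
T [[-0.556, 0.007, -0.005], [-1.112, 0.015, -0.011], [-2.224, 0.029, -0.021]]
W [[0.0, 0.0, 0.0], [0.0, 0.0, 0.0], [0.0, 0.0, 0.0]]
```

View pics/m8.png

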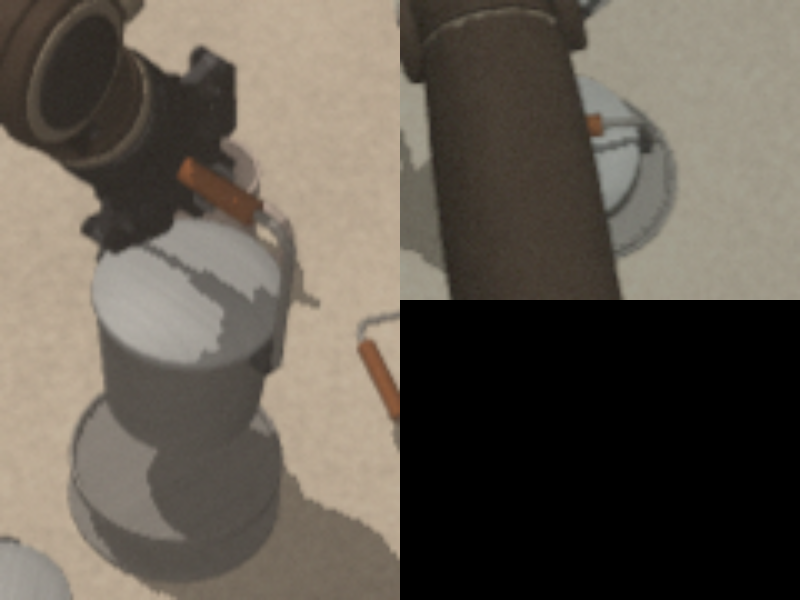

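Hanging level and clear of the stand, with the bottom at about 114 mm. Carry it across to the riser.

carry_out(translation=[[-0.02,0,0],[-0.06,0,0],[-0.12,0.001,-0.001],[-0.19,0.002,-0.002],[-0.27,0.003,-0.003],[-0.35,0.004,-0.003],[-0.43,0.005,-0.004],[-0.51,0.006,-0.005]], rotation=[[0,0,0],[0,0,0],[0,0,0],[0,0,0],[0,0,0],[0,0,0],[0,0,0],[0,0,0]])

```text
time: 13.82
tool_pos: [565.4, 93.3, 277.4]
orientation: [[-0.137, 0.792, -0.595], [0.991, 0.11, -0.083], [-0.0, -0.601, -0.799]]
force: [0.3, -0.5, -4.4]
opening: 15.5
grasp_force: 89.1
```

carry_out(translation=[[-0.08,0.001,-0.001],[-0.16,0.002,-0.002],[-0.24,0.003,-0.003],[-0.32,0.004,-0.003],[-0.4,0.005,-0.004],[-0.48,0.006,-0.005],[-0.56,0.007,-0.006],[-0.64,0.008,-0.006]], rotation=[[0,0,0],[0,0,0],[0,0,0],[0,0,0],[0,0,0],[0,0,0],[0,0,0],[0,0,0]])

```text
time: 14.48
tool_pos: [585.0, -32.4, 277.3]
orientation: [[-0.138, 0.792, -0.595], [0.99, 0.111, -0.083], [0.0, -0.601, -0.799]]
force: [0.8, 0.4, -5.2]
opening: 15.4
grasp_force: 89.1
```

carry_out(translation=[[-0.08,0.001,-0.001],[-0.16,0.002,-0.002],[-0.24,0.003,-0.003],[-0.32,0.004,-0.003],[-0.4,0.005,-0.004],[-0.47,0.006,-0.005],[-0.53,0.007,-0.006],[-0.58,0.008,-0.006]], rotation=[[0,0,0],[0,0,0],[0,0,0],[0,0,0],[0,0,0],[0,0,0],[0,0,0],[0,0,0]])

```text
time: 15.15
tool_pos: [603.0, -147.1, 277.2]
orientation: [[-0.138, 0.792, -0.595], [0.99, 0.11, -0.083], [0.0, -0.601, -0.799]]
force: [0.1, 0.2, -5.3]
opening: 15.7
grasp_force: 89.1
```

```bash
python3 - <<'E'
from h import *
s=arm.get_state();print(s['time'],s['q'],s['tool_pos'],s['force'],s['torque'],s['opening'],s['grasp_force'])
R=np.array(s['orientation']);p=np.array(s['tool_pos']); g=p+R@[-1.1,-.6,-53]; print('grip',g)
D=np.array([649,-240])-g[:2]; print(D)
rows([(p+[D[0],D[1],0],R)])
print(R)
E
```

```text
15.15 [-0.19826365  0.68848748  1.06515189 -0.21952621  1.99601713 -0.36431669] [ 602.95463243 -147.05852836  277.16627426] [ 0.13595527  0.15599553 -5.29249051] [ 0.1175612  -0.82980871  0.02764203] 15.733318436159285 89.10651326179504
grip [ 634.18010368 -143.82843672  319.8875389 ]
[ 14.81989632 -96.17156328]
T [[-0.486, 0.006, -0.004]]
W [[0.0, 0.0, 0.0]]
[[-1.37688578e-01  7.91645389e-01 -5.95264171e-01]
 [ 9.90475570e-01  1.10049586e-01 -8.27480098e-02]
 [ 1.49484581e-06 -6.00988075e-01 -7.99257990e-01]]
```

carry_out(translation=[[-0.08,0.001,0],[-0.16,0.002,0],[-0.24,0.003,-0.001],[-0.32,0.004,-0.002],[-0.39,0.005,-0.003],[-0.44,0.006,-0.004],[-0.475,0.006,-0.004],[-0.486,0.006,-0.004]], rotation=[[0,0,0],[0,0,0],[0,0,0],[0,0,0],[0,0,0],[0,0,0],[0,0,0],[0,0,0]])

```text
time: 15.82
tool_pos: [617.6, -243.1, 276.9]
orientation: [[-0.137, 0.792, -0.595], [0.991, 0.109, -0.083], [-0.0, -0.601, -0.799]]
force: [0.3, -0.0, -5.8]
opening: 16.0
grasp_force: 89.1
```

carry_out(translation=[[0,0,0],[0,0,0],[0,0,0],[0,0,0],[0,0,0],[0,0,0]], rotation=[[0,0,0],[0,0,0],[0,0,0],[0,0,0],[0,0,0],[0,0,0]])

```text
time: 16.32
tool_pos: [617.8, -241.0, 277.4]
orientation: [[-0.139, 0.792, -0.595], [0.99, 0.111, -0.084], [0.0, -0.601, -0.799]]
force: [-0.2, 0.0, -6.1]
opening: 15.7
grasp_force: 89.1
```

```bash
python3 - <<'E'
from h import *
s=arm.get_state();print(s['time'],s['q'],s['tool_pos'],s['force'],s['torque'],s['opening'],s['grasp_force'])
R=np.array(s['orientation']);p=np.array(s['tool_pos']); g=p+R@[-1.1,-.6,-53]; print('grip',g)
d=snap('scene');t=snap('top')
o=np.zeros((600,800,3),np.uint8); o[:,:450]=cv2.resize(d['color'][130:290,180:300],(450,600)); o[:350,450:]=cv2.resize(t['color'][170:270,345:445],(350,350))
cv2.imwrite('pics/m9.png',o[:,:,::-1])
rows([(p+[0,0,-z],R) for z in (5,10,20,30,40,50)])
E
```

```text
16.3167 [-0.30279365  0.76435417  0.94161641 -0.28893597  2.01564558 -0.48920808] [ 617.79713659 -241.03692218  277.35641376] [-0.1844092   0.01807019 -6.09031929] [ 0.11011317 -0.7826338  -0.02759716] 15.682552943481104 89.11735653877258
grip [ 649.00984653 -237.76298933  320.0836662 ]
T [[0.001, 0.015, 0.02], [0.001, 0.03, 0.04], [0.001, 0.06, 0.08], [0.001, 0.09, 0.119], [0.001, 0.12, 0.159], [0.001, 0.15, 0.199]]
W [[0.0, 0.0, 0.0], [0.0, 0.0, 0.0], [0.0, 0.0, 0.0], [0.0, 0.0, 0.0], [0.0, 0.0, 0.0], [0.0, 0.0, 0.0]]
```

View pics/m9.png

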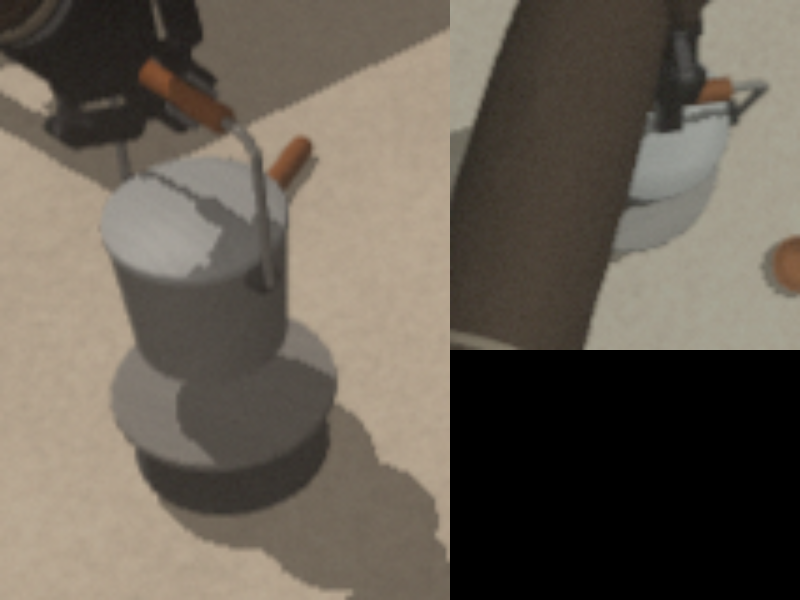

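Centred over the plate with about 53 mm to go. Lower 35 mm steadily, then feel for the plate.

carry_out(translation=[[-0.004,0.01,0.014],[-0.008,0.025,0.034],[-0.01,0.04,0.054],[-0.01,0.055,0.074],[-0.01,0.07,0.093],[-0.01,0.083,0.11],[-0.01,0.095,0.126],[-0.01,0.105,0.139]], rotation=[[0,0,0],[0,0,0],[0,0,0],[0,0,0],[0,0,0],[0,0,0],[0,0,0],[0,0,0]])

```text
time: 17.08
tool_pos: [617.9, -243.5, 241.6]
orientation: [[-0.138, 0.791, -0.596], [0.99, 0.111, -0.083], [0.0, -0.601, -0.799]]
force: [0.0, -0.1, -5.2]
opening: 15.4
grasp_force: 89.1
```

carry_out(translation=[[0,0.003,0.004],[0,0.006,0.008],[0,0.009,0.012],[0,0.012,0.016]], rotation=[[0,0,0],[0,0,0],[0,0,0],[0,0,0]])

```text
time: 17.42
tool_pos: [618.2, -243.6, 238.7]
orientation: [[-0.138, 0.792, -0.595], [0.99, 0.111, -0.083], [-0.0, -0.6, -0.8]]
force: [0.1, 0.0, -4.7]
opening: 15.8
grasp_force: 89.1
```

carry_out(translation=[[0,0.003,0.004],[0,0.006,0.008],[0,0.009,0.012],[0,0.012,0.016]], rotation=[[0,0,0],[0,0,0],[0,0,0],[0,0,0]])

```text
time: 17.75
tool_pos: [618.1, -243.5, 234.3]
orientation: [[-0.138, 0.792, -0.595], [0.99, 0.111, -0.083], [-0.0, -0.601, -0.799]]
force: [-0.5, -0.2, -6.1]
opening: 15.7
grasp_force: 89.1
```

carry_out(translation=[[0,0.003,0.004],[0,0.006,0.008],[0,0.009,0.012],[0,0.012,0.016]], rotation=[[0,0,0],[0,0,0],[0,0,0],[0,0,0]])

```text
time: 18.08
tool_pos: [618.1, -243.5, 230.2]
orientation: [[-0.138, 0.792, -0.595], [0.99, 0.111, -0.083], [0.0, -0.601, -0.799]]
force: [-0.8, -0.0, -6.2]
opening: 15.5
grasp_force: 89.1
```

carry_out(translation=[[0,0.003,0.004],[0,0.006,0.008],[0,0.009,0.012]], rotation=[[0,0,0],[0,0,0],[0,0,0]])

```text
time: 18.33
tool_pos: [618.1, -243.6, 227.6]
orientation: [[-0.138, 0.792, -0.595], [0.99, 0.11, -0.083], [-0.0, -0.601, -0.799]]
force: [0.3, 0.2, -2.6]
opening: 15.6
grasp_force: 89.5
```

carry_out(translation=[[0,0,0],[0,0,0]], rotation=[[0,0,0],[0,0,0]])

```text
time: 18.5
tool_pos: [618.1, -243.6, 227.6]
orientation: [[-0.138, 0.792, -0.595], [0.99, 0.11, -0.083], [-0.0, -0.601, -0.799]]
force: [-0.6, -0.2, -4.5]
opening: 15.8
grasp_force: 89.4
```

carry_out(translation=[[0,0.0015,0.002],[0,0.003,0.004],[0,0.003,0.004]], rotation=[[0,0,0],[0,0,0],[0,0,0]])

```text
time: 18.75
tool_pos: [618.2, -243.7, 227.4]
orientation: [[-0.138, 0.792, -0.595], [0.99, 0.11, -0.084], [-0.001, -0.6, -0.8]]
force: [0.4, -0.2, -0.7]
opening: 15.4
grasp_force: 89.5
```

carry_out(translation=[[0,0.0015,0.002],[0,0.0015,0.002],[0,0.0015,0.002],[0,0.0015,0.002]], rotation=[[0,0,0],[0,0,0],[0,0,0],[0,0,0]])

```text
time: 19.08
tool_pos: [618.2, -243.8, 227.4]
orientation: [[-0.138, 0.792, -0.594], [0.99, 0.11, -0.084], [-0.001, -0.6, -0.8]]
force: [0.9, 0.3, 4.6]
opening: 15.9
grasp_force: 89.9
```

```bash
python3 - <<'E'
from h import *
s=arm.get_state();R=np.array(s['orientation']);p=np.array(s['tool_pos']);print(p,s['force'],s['torque'],'grip',p+R@[-1.1,-.6,-53])
snap('scene','f.png')
for c in('scene','wrist'):
    d=snap(c)
    for r in arm.place_of('bucket',c)[:4]: print(c,r['score'],np.array(r['location'])*[640,480], atz(d,*(np.array(r['location'])*[640,480]),64) if c=='scene' else '')
E
```

```text
[ 618.22199206 -243.77976681  227.3691811 ] [0.89109563 0.33625319 4.59346968] [-0.00667545 -0.02203424  0.0907986 ] grip [ 649.4063647  -240.48875143  270.11580811]
scene 0.86 [312.384 392.496] [796.44358805 265.3946935   64.        ]
scene 0.7 [460.288 314.784] [405.57408792 321.29498737  64.        ]
wrist 0.73 [470.016 227.808]
```

Plate found: +4.6 N, about 10 N change from hanging, with z stopped. Release and back off along the fingers.

carry_out(translation=[[0,0,0],[0,0,0],[0,0,0],[0,0,0],[0,0,0],[0,0,0],[0,0,0],[0,0,0]], rotation=[[0,0,0],[0,0,0],[0,0,0],[0,0,0],[0,0,0],[0,0,0],[0,0,0],[0,0,0]], gripper=0.6)

```text
time: 20.0
tool_pos: [618.0, -243.5, 225.8]
orientation: [[-0.138, 0.792, -0.595], [0.99, 0.111, -0.083], [0.0, -0.601, -0.799]]
force: [-0.5, 0.4, -0.9]
opening: 51.2
grasp_force: 0.0
```

carry_out(translation=[[0,0,-0.02],[0,0,-0.05],[0,0,-0.1],[0,0,-0.17],[0,0,-0.26],[0,0,-0.35],[0,0,-0.44],[0,0,-0.5]], rotation=[[0,0,0],[0,0,0],[0,0,0],[0,0,0],[0,0,0],[0,0,0],[0,0,0],[0,0,0]])

```text
time: 20.67
tool_pos: [678.8, -235.0, 308.1]
orientation: [[-0.139, 0.793, -0.593], [0.99, 0.11, -0.084], [-0.001, -0.599, -0.801]]
force: [-0.1, -0.2, -0.1]
opening: 50.9
grasp_force: 0.0
```

```bash
python3 - <<'E'
from h import *
s=arm.get_state();print(s['time'],s['tool_pos'],s['force'],s['opening'])
d=snap('scene');t=snap('top')
o=np.zeros((600,800,3),np.uint8); o[:,:450]=cv2.resize(d['color'][130:290,180:300],(450,600)); o[:350,450:]=cv2.resize(t['color'][170:270,345:445],(350,350))
cv2.imwrite('pics/m10.png',o[:,:,::-1])
E
```

```text
20.6667 [ 678.80772844 -234.95434609  308.10296544] [-0.10152648 -0.24615741 -0.11786038] 50.90395611639115
```

View pics/m10.png

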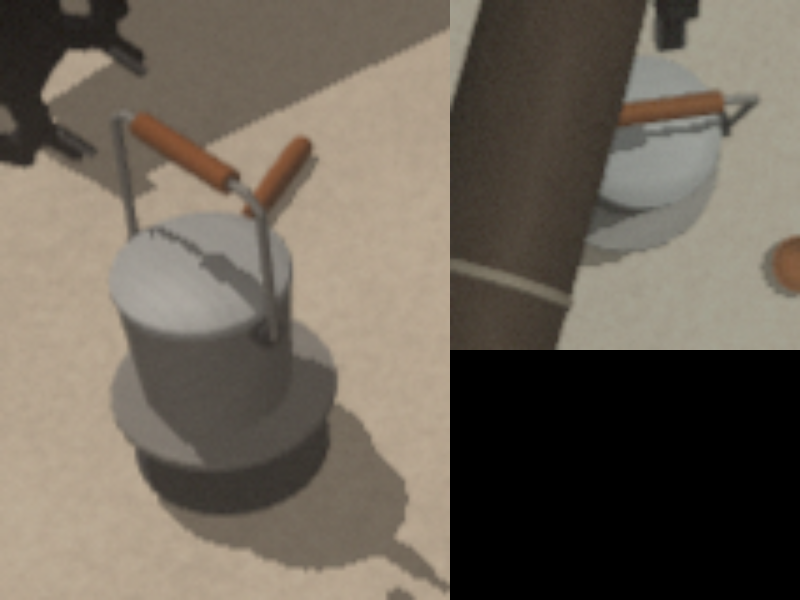

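The bucket stands upright and centred on the plate (scene ≈ (240,235)), and the hand is clear. Handing in.

```bash
python3 -c "
from bench import arm
print(arm.hand_in())"
```

```text
the job is handed in; nothing more can be done
None
```

The job is handed in, but `hand_in` returned no verdict. The last pictures show the ice bucket standing upright near the middle of the riser's plate, handle up and gripper clear; I never moved the arm onto the mug, jar or spoon.

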